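Clamp the vial rack on the orbital shaker

TASK

Clamp the vial rack on the shaker platform: swing the cam lever on the sliding clamp bar all the way out so that its lock is released, only then push the bar forward until the rack sits snug and square between it and the rear bar, and swing the lever fully back so that the bar is locked there. It is all done by pushing with the fingertips: lift nothing, let the bar move the rack without touching the rack or its vials yourself, and leave everything else where it stands.

Things in the scene. Friction and masses are not known exactly. Their poses are not given: they have to be found in the camera images.
- shaker: Low white orbital shaker. Origin: centre of its underside, on the bench; own +x is forward (the control panel is on the -x side, towards the robot), +y left. Aluminium platform 300 mm (x) by 320 mm (y), its top 105 mm above the bench. A steel rail along x on each side, 18 mm wide, 30 mm high, centred 145 mm from the middle line.
- clamp_bar (a joint): Travel (m) of the sliding clamp bar along the shaker's +x: 0 nearest the control panel, at most 0.115; starts at 0 to 0.025. Released, it slides against about 6 N (10 N with the rack before it) and stays where left; locked, it holds over 45 N. Crossbar 18 mm thick, 6 to 32 mm above the platform, from 134 mm right to 73 mm left of the middle line; the cam lock is on a low carriage at its left end.
- push_face (a point): Where to push the clamp bar: on the flat back (-x side, towards the control panel) of its crossbar, half-way up, 19 mm above the platform, 30 mm right of the middle line. The platform behind it is free. Axes as the shaker's; moves with the bar.
- clamp_face (a point): Point on the rubber face of the clamp bar that meets the rack, on the middle line, 19 mm above the platform. Axes as the shaker's; moves with the bar.
- cam_lever (a joint): Angle (rad) of the cam lever, growing clockwise seen from above. 0: locked, lever along the shaker's -x, the cam's high nose presses the brake shoe on the left rail. 1.57: released, lever outward along +y past the platform's edge, low side to the shoe. Stops at -0.12 and 1.75; bites below about 0.4; starts at -0.06 to 0.08; stays put. The knob takes about 1.5 N, up to 6 N near the locked end.
- lever_knob (a point): Centre of the black upright knob at the lever's end, 65 mm from the pivot: 16 mm in diameter, 36 to 74 mm above the platform; this point 60 mm above it (165 mm above the bench), above the rails. The lever arm is 13 mm wide, 34 to 44 mm above the platform. Axes turn with the lever.
- cam_pivot (a point): Pivot of the cam lever with its brass plate cam (base 28 mm across, nose reaching 22 mm from the pivot), on the clamp bar's left carriage: 11 mm behind the crossbar's back side and 100 mm left of the middle line; this point is 53 mm above the platform. Axes as the shaker's; moves with the bar.
- rack_centre (a point): Centre of the grey block of the vial rack, 17 mm above the platform. Block 86 mm deep (its x), 128 mm wide (its y), 34 mm high; 14 capped vials stand in it, up to 62 mm above the platform. About 0.45 kg, loose on the platform between the two bars, 5 to 15 mm short of the rear bar and a little askew.
- rear_face (a point): Point on the rubber face (-x side) of the fixed rear bar, on the middle line, 19 mm above the platform. The bar is 262 mm long and 26 mm high, screwed to the rails, in a new place each time. Axes as the shaker's.
- vial_a: Capped glass vial, 21 mm diameter, 45 mm high, loose, on the platform in its right corner next to the control panel, behind the clamp bar. Origin: centre of its underside. Leave it alone.
- vial_b: The same kind of vial, standing on the bench before the shaker. Origin: centre of its underside. Leave it alone.
- tip_box: Blue pipette-tip box, 84 x 122 x 67 mm, on the bench right of the shaker. Origin: centre of its underside. Leave it alone.
- reagent_bottle: White bottle, 68 mm diameter, 145 mm high, on the bench left of the shaker. Origin: centre of its underside. Leave it alone.
- beaker: Glass beaker, 68 mm diameter, 85 mm high, on the bench right of the shaker. Origin: centre of its underside. Leave it alone.
- pipette: Pipette, about 235 mm long, 26 mm thick, lying on the bench before the shaker at the left. Origin: on the bench, under its body. Leave it alone.
- timer: Flat white timer, 62 x 62 x 16 mm, on the bench before the shaker at the right. Origin: centre of its underside. Leave it alone.
There are look-alikes about, which are no part of the job. What is shaped like the part that bears rack_centre but brown or yellow is not meant.

How it is judged:
By the outcome, as a careful person would: the job done as asked, in the order asked, and still so for the second after the job is handed in, with the robot touching nothing.
It also fails if it takes over 72 s, if anything falls off the work surface, if the arm or the gripper's body presses on something with over 40 N, if the wrist force passes 120 N, or if a joint passes its speed limit or range.

ROBOT

A 6-joint arm with a two-finger parallel gripper is mounted at the origin on the work surface. World frame = base frame: x ahead of the robot, y to its left, z up, the work surface at z = 0. Lengths are in m, angles in degrees, forces in N, time in s.
With the tool pointing down it reaches from about 0.35 to 0.925 m from the base axis. Payload 6.4 kg.
Tool frame: the origin (TCP) lies on the centre line of the jaws, within the pads' length; the fingertips stand 11 mm ahead of it and the grasp point (between the pads) lies 8 mm behind it (arm.tip_extent is the distance from the TCP to the fingertips, in m); z points along the fingers, y is the line along which they close (so a half turn about z gives the same grasp; the last joint's range is limited). The gripper opens to 85 mm and grips with 20 to 120 N. Pads are 22 mm wide; open, the fingers measure 114 mm over their backs; the gripper's body (76 mm by 85 mm) begins 54 mm behind the grasp point. The pads swing forward as they close: fully open they stand 13 mm farther back than shut.
Start: joints at [54.196, 14.043, 89.255, -0, 76.702, -9.975], TCP at [0.283, 0.585, 0.242] pointing down, gripper open.
Joint ranges: [-179.41, 179.41], [-58.25, 129.5], [7.25, 145.43], [-54.29, 234.29], [11.92, 165.04], [-157.13, 157.13]. Speed limits (degrees/s): [147.25, 147.25, 180, 180, 180, 180].

INTERFACE

Orientations are given as a 3x3 rotation matrix whose columns are the frame's x, y, z axes.
In Python, from cell import arm gives the robot as it stands.
- The arm moves only by the tool send_rows, never from a script. Its argument "moves" is a list of rows, each a list of 2 entries, a list of its own where there are three numbers: the shift along the world's x, y, z in m, then the turn about the world's z in rad. A call has 1 to 10 rows; each row shifts and turns the commanded pose from where the row before left it; what a row does not reach is not made up. A row lasts 1/8 s, in which the tool goes at most 62.5 mm and 10.7 degrees, less where a joint would pass 70% of its speed; a pose out of reach is approached as far as the arm can. A call with a gripper value outside its range is refused whole. "claw" is the opening in per cent of the stroke, from 0 (shut) to 100 (fully open), set as the call begins (left out, the last holds). The fingers move at their own pace and stop on an object; "force" is the grip in N (left out, the last holds). Time passes only in rows, so rows that do not move let the fingers close. It gives the time, the measured TCP pose, the force, the opening and the grip force at its end, in the units of the state.
- arm.read_state(): the state, without advancing time (a new reading comes with each control period).
- arm.camera(name): name is "scene" or "top" or "wrist"; returns the picture (480x640x3 uint8, red, green, blue); there is no depth.
- arm.camera_model(name): a dict with "camera_matrix" (3x3 intrinsics, pixels), "k1" (the pictures are not rectified: a ray, as slopes to the right and down, at radius r is drawn at 1 + k1 r^2 times it, then the intrinsics apply), "position" and "orientation" of the camera in the world. Camera axes: x right, y up, looking along -z (the intrinsics and any distortion apply to the point x, -y, -z); pixel columns grow to the right and rows downward; lengths in m; the calibration is good to about 2 mm. A picture is of the moment at which its call begins: read the wrist's pose just before it. camera_model takes no time and is no camera call; for the wrist camera it gives the pose at the moment of the call.
- arm.finish_job(): hands the job in; it is judged then, once.
The state is a dict: "time": time; "joints": joint angles; "qvel": joint speeds; "effort": joint torques, N m; "eef_pos": TCP position; "eef_rot": TCP orientation; "wrist_force": force on the tool from outside, world axes, zero at the start; "moment": the same for the moment, N m; "opening": finger opening in m; "grip_force": force on a finger pad.
Only numpy, scipy, OpenCV 4.12 (cv2) and the standard library are available. Lean on these libraries where they do the work, as an engineer would, in place of code of your own. Each camera call takes 0.05 s, during which the arm holds its last target. There are 200 camera calls.

## Working session

There is one attempt and no reset: what is moved stays moved. The work goes in short steps, Python scripts to look and compute and a tool call to move; the robot and the scene stay as the last step left them, time stands still between calls to the robot, and variables do not carry over. Pictures are saved under pics/ and viewed, at most 10 in all, crops included, and the job is handed in when it is done.

Besides the shell and the picture viewer there is one more tool, called after "Emit:" in YAML: its name, and indented under it one key for each argument. send_rows: Moves the arm, as the interface text tells. Its arguments: {"type":"object","properties":{"moves":{"type":"array","items":{"type":"array"}},"claw":{"type":"number"},"force":{"type":"number"}},"required":["moves"]}

```bash
mkdir -p pics; ls
python3 - <<'E'
from cell import arm
import cv2
for n in ("scene","top"):
    cv2.imwrite(f"pics/{n}0.png",arm.camera(n)[:,:,::-1]); m=arm.camera_model(n); print(n,m)
s=arm.read_state(); print(s['eef_pos'],s['eef_rot'],s['opening'],s['time'])
E
```

```text
pics
scene {'camera_matrix': array([[521.51956051,   0.        , 317.41730878],
       [  0.        , 521.51956051, 237.82320467],
       [  0.        ,   0.        ,   1.        ]]), 'k1': -0.15060620151746706, 'position': array([1.23856861, 0.58746103, 0.78234878]), 'orientation': array([[-0.63406123, -0.45473746,  0.625444  ],
       [ 0.77307282, -0.35391589,  0.52640475],
       [-0.01802138,  0.8172866 ,  0.57594951]])}
top {'camera_matrix': array([[463.42049192,   0.        , 326.63689097],
       [  0.        , 463.42049192, 236.54175161],
       [  0.        ,   0.        ,   1.        ]]), 'k1': -0.06570326454111716, 'position': array([ 0.48094171, -0.03525582,  1.11893887]), 'orientation': array([[ 0.00269175,  0.99858862, -0.05304258],
       [-0.99994848,  0.00216865, -0.00991684],
       [-0.00978782,  0.05306654,  0.99854301]])}
[0.28289033 0.58464852 0.24127413] [[-9.00120714e-01  4.35639323e-01 -1.03962124e-03]
 [ 4.35640464e-01  9.00119560e-01 -1.47126779e-03]
 [ 2.94841311e-04 -1.77721969e-03 -9.99998377e-01]] 0.08561258448648917 0.1
```

View pics/top0.png

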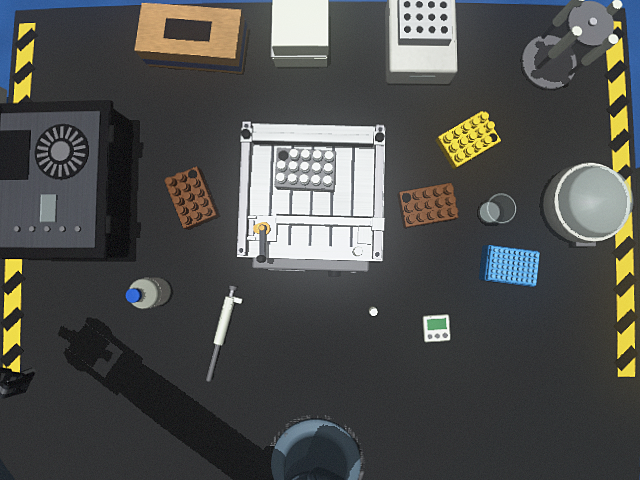

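View pics/scene0.png

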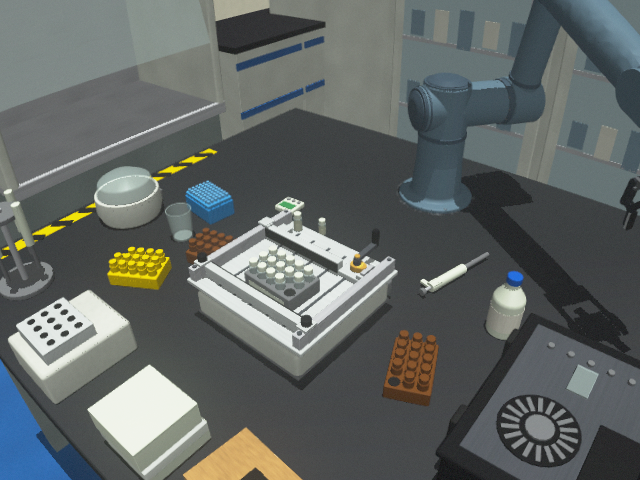

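The top view shows the shaker around (312,192), with the grey rack at (305,168). The lever knob is near (262,256), the brass cam at (262,228), and the rear bar is at row ~135. Possible mix-ups with the rack are the brown racks (190,196) and (429,204), the yellow one (468,138), and the grey block on the white box (424,22). The one I want is the grey rack on the platform. Next is a close crop to check that choice.

```bash
cat > h.py <<'E'
import numpy as np, cv2
from cell import arm
def ray(n,px,m=None):
    m=m or arm.camera_model(n)
    u=cv2.undistortPoints(np.array(px,float).reshape(-1,1,2),m['camera_matrix'],np.array([m['k1'],0,0,0.])).reshape(-1,2)
    d=np.c_[u[:,0],-u[:,1],-np.ones(len(u))]@np.array(m['orientation']).T
    return np.array(m['position']),d
def onz(n,px,z,m=None):
    p,d=ray(n,px,m); return p+d*((z-p[2])/d[:,2])[:,None]
def proj(n,P,m=None):
    m=m or arm.camera_model(n)
    c=(np.array(P,float).reshape(-1,3)-m['position'])@np.array(m['orientation'])
    return cv2.projectPoints(c*[1,-1,-1],np.zeros(3),np.zeros(3),m['camera_matrix'],np.array([m['k1'],0,0,0.]))[0].reshape(-1,2)
E
python3 - <<'E'
import cv2
a=cv2.imread('pics/top0.png')[112:277,225:400]
cv2.imwrite('pics/topc.png',cv2.resize(a,(0,0),fx=3.6,fy=3.6,interpolation=cv2.INTER_CUBIC)[:600])
E
```

```text
(no output)
```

View pics/topc.png

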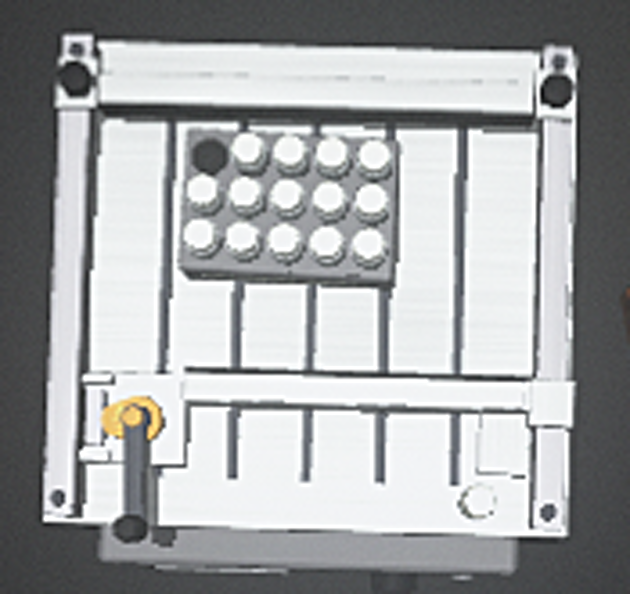

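The crop shows the grey rack on the platform with 14 white caps and one empty dark hole, so the choice stands. In crop pixels the pivot is at (132,416), the knob top at (130,526), and the crossbar runs from (185,388) to (530,398). The free vial is at (478,500).

Run:
```python
from h import *
np.set_printoptions(precision=4,suppress=True)
o=np.array([225,112]);f=lambda *p:np.array(p)/3.6+o
c=onz('top',f((43,520),(568,535),(60,40),(577,47)),.135);print('rail corners\n',c)
for k in((0,1),(2,3),(0,2),(1,3)):
    d=c[k[1]]-c[k[0]];print(k,np.linalg.norm(d),np.degrees(np.arctan2(d[1],d[0])))
print('centre',c.mean(0))
pv=onz('top',f((132,416)),.16);kn=onz('top',f((130,526)),.179);print('pivot,knob',pv,kn,np.linalg.norm((pv-kn)[:,:2]))
bb=onz('top',f((190,404),(525,412)),.137);print('bar back top',bb,np.degrees(np.arctan2(*(bb[0]-bb[1])[:2])))
print('bar front',onz('top',f((190,376),(525,384)),.137))
print('vialA',onz('top',f((478,500)),.15))
print('rack top front/back edges',onz('top',f((183,270),(395,283),(395,137),(192,128)),.139))
print('rear bar',onz('top',f((105,105),(535,118)),.131))
# scene check
s=cv2.imread('pics/scene0.png');
print('proj scene knob',proj('scene',kn),'pivot',proj('scene',pv))
```

```text
rail corners
 [[ 0.4903  0.1655  0.135 ]
 [ 0.4824 -0.1447  0.135 ]
 [ 0.7795  0.1597  0.135 ]
 [ 0.7748 -0.1516  0.135 ]]
(0, 1) 0.310314885552001 -91.47011015729925
(2, 3) 0.3113910663888711 -90.86158461001165
(0, 2) 0.2892610224772013 -1.1498178380634325
(1, 3) 0.2925641877626917 -1.360755510501627
centre [0.6318 0.0073 0.135 ]
pivot,knob [[0.5503 0.1095 0.16  ]] [[0.4867 0.1071 0.179 ]] 0.06365640829282265
bar back top [[ 0.5591  0.0786  0.137 ]
 [ 0.5548 -0.1193  0.137 ]] 1.2617437066442716
bar front [[ 0.5758  0.0787  0.137 ]
 [ 0.5714 -0.1194  0.137 ]]
vialA [[ 0.5025 -0.0908  0.15  ]]
rack top front/back edges [[ 0.6387  0.0833  0.139 ]
 [ 0.631  -0.0425  0.139 ]
 [ 0.7187 -0.0424  0.139 ]
 [ 0.7242  0.0788  0.139 ]]
rear bar [[ 0.7405  0.1325  0.131 ]
 [ 0.7324 -0.1265  0.131 ]]
proj scene knob [[373.9498 228.6819]] pivot [[356.5197 251.0862]]
```

Rail width 310 mm (308 expected), lever 64 mm (65 expected) and yaw about −1.25° all agree with the description. I'll go above the knob with the fingers half open, ready to straddle it, then look from close by.

Emit:
send_rows:
  moves:
    - [[0.02,-0.048,0],0.043]
    - [[0.02,-0.048,0],0.043]
    - [[0.02,-0.048,0],0.043]
    - [[0.02,-0.048,0],0.043]
    - [[0.02,-0.048,0],0.043]
    - [[0.02,-0.048,0],0.043]
    - [[0.02,-0.048,0],0.043]
    - [[0.02,-0.048,0],0.043]
    - [[0.02,-0.048,0],0.043]
    - [[0.02,-0.048,0],0.043]
  claw: 38

```text
time: 1.35
eef_pos: [0.4834, 0.1034, 0.242]
eef_rot: [[-1.0, 0.019, -0.0], [0.019, 1.0, 0.0], [0.0, 0.0, -1.0]]
wrist_force: [0.2, -0.4, 0.1]
opening: 0.0328
grip_force: 0.0
```

Emit:
send_rows:
  moves:
    - [[0,0,0],0]
    - [[0,0,0],0]
    - [[0,0,0],0]

```text
time: 1.72
eef_pos: [0.4827, 0.1061, 0.2421]
eef_rot: [[-1.0, 0.019, -0.001], [0.019, 1.0, 0.0], [0.001, 0.0, -1.0]]
wrist_force: [0.6, 0.3, 0.2]
opening: 0.0324
grip_force: 0.0
```

Run:
```python
from h import *
np.set_printoptions(precision=4,suppress=True)
s=arm.read_state();m=arm.camera_model('wrist');im=arm.camera('wrist')
cv2.imwrite('pics/w1.png',im[:,:,::-1]);np.save('w1.npy',m,allow_pickle=True)
print(s['time'],s['eef_pos'],s['eef_rot'],s['opening'],arm.tip_extent,m['position'])
R=np.array(s['eef_rot']);print('tips proj',proj('wrist',[s['eef_pos']+R@[0,y,arm.tip_extent] for y in(-.016,.016)],m))
print('exp knob,pivot',proj('wrist',[[.4867,.1071,.179],[.5503,.1095,.16]],m))
```

```text
1.725 [0.4827 0.1061 0.2421] [[-0.9998  0.0192 -0.0005]
 [ 0.0192  0.9998  0.0002]
 [ 0.0005  0.0002 -1.    ]] 0.03241344165500311 0.011 [0.4115 0.1064 0.3747]
tips proj [[287.846  302.1228]
 [361.9166 302.1345]]
exp knob,pivot [[326.1935 267.5448]
 [331.0052 345.864 ]]
```

View pics/w1.png

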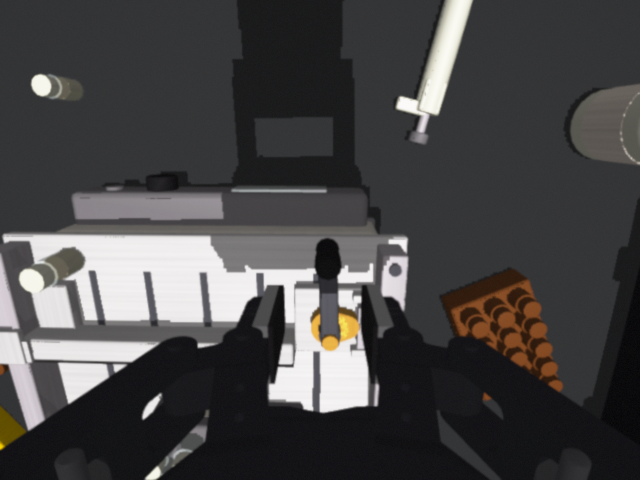

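The wrist view shows the knob top near (328,265) and the pivot near (330,343). I predicted (326,267) and (331,346), so the estimates hold within about 2 mm. The fingers straddle the knob's line, so I'll shift 4 mm and lower.

Emit:
send_rows:
  moves:
    - [[0.004,0.001,-0.025],0]
    - [[0,0,-0.025],0]
    - [[0,0,-0.015],0]
    - [[0,0,-0.01],0]
    - [[0,0,0],0]
    - [[0,0,0],0]

```text
time: 2.52
eef_pos: [0.4878, 0.1061, 0.1682]
eef_rot: [[-1.0, 0.021, 0.002], [0.021, 1.0, -0.0], [-0.002, 0.0, -1.0]]
wrist_force: [0.5, -0.5, 0.2]
opening: 0.0323
grip_force: 0.0
```

Run:
```python
import numpy as np
pv=np.array([.5503,.1095]);t=np.radians(-1.25)
u=np.array([np.cos(t),np.sin(t)]);l=np.array([-u[1],u[0]])
p=pv+.065*(-np.cos(-.03)*u+np.sin(-.03)*l);prev=p
for a in np.arange(0.1,1.75,.15):
    q=pv+.065*(-np.cos(a)*u+np.sin(a)*l);print(round(a,2),np.round(q,4),np.round(q-prev,4));prev=q
```

```text
0.1 [0.4858 0.1174] [0.0005 0.0084]
0.25 [0.4877 0.127 ] [0.0019 0.0096]
0.4 [0.491  0.1361] [0.0033 0.0092]
0.55 [0.4956 0.1447] [0.0046 0.0086]
0.7 [0.5015 0.1524] [0.0059 0.0078]
0.85 [0.5085 0.1593] [0.007  0.0068]
1.0 [0.5164 0.1649] [0.0079 0.0057]
1.15 [0.525  0.1694] [0.0087 0.0044]
1.3 [0.5343 0.1725] [0.0092 0.0031]
1.45 [0.5439 0.1742] [0.0096 0.0017]
1.6 [0.5536 0.1744] [0.0097 0.0002]
```

Emit:
send_rows:
  moves:
    - [[0.0005,0.0085,0],-0.1]
    - [[0.002,0.0095,0],-0.15]
    - [[0.0033,0.009,0],-0.15]
    - [[0.0046,0.0086,0],-0.15]
    - [[0.006,0.0078,0],-0.15]
    - [[0.007,0.0068,0],-0.15]
    - [[0.008,0.0057,0],-0.15]
    - [[0.0087,0.0044,0],-0.15]
    - [[0.0092,0.003,0],-0.15]
    - [[0.0096,0.0017,0],-0.15]

```text
time: 3.78
eef_pos: [0.546, 0.1716, 0.1678]
eef_rot: [[-0.095, 0.995, -0.001], [0.995, 0.095, 0.001], [0.001, -0.001, -1.0]]
wrist_force: [-1.5, 0.1, -0.7]
opening: 0.0324
grip_force: 1.0
```

Emit:
send_rows:
  moves:
    - [[0.0048,0.0002,0],-0.08]
    - [[0.0048,0,0],-0.07]
    - [[0.0048,-0.0007,0],-0.07]
    - [[0.003,-0.0006,0],-0.06]
    - [[0,0,0],0]
    - [[0,0,0],0]

```text
time: 4.53
eef_pos: [0.5638, 0.1699, 0.1678]
eef_rot: [[0.178, 0.984, 0.001], [0.984, -0.178, -0.0], [0.0, 0.001, -1.0]]
wrist_force: [0.1, -0.0, -0.6]
opening: 0.0322
grip_force: 0.0
```

Run:
```python
from h import *
im=arm.camera('wrist')[:,:,::-1];m=arm.camera_model('wrist');np.save('w2.npy',m,allow_pickle=True)
t=arm.camera('top')[112:277,205:400,::-1]
cv2.imwrite('pics/w2.png',np.hstack([cv2.resize(im,(440,330)),cv2.resize(t,(360,330))]))
print(arm.read_state()['wrist_force'])
```

```text
[-0.56906725 -0.30481704  0.50082434]
```

View pics/w2.png

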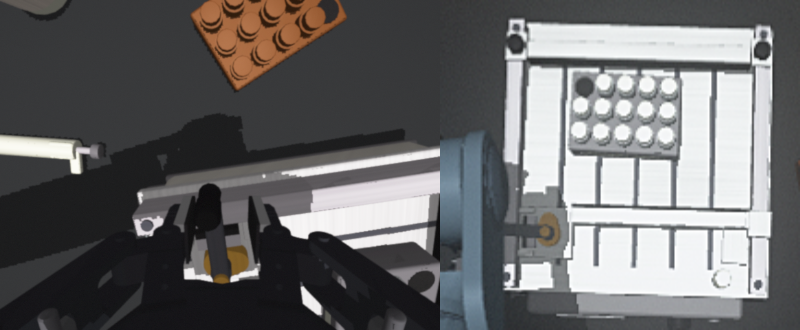

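The lever now points straight out to the left in the top view, at about 1.6 rad by the tool's position. The bar hasn't moved and everything else is in place. I'll lift, turn back, and go behind the push face.

Emit:
send_rows:
  moves:
    - [[0,0,0.04],0]
    - [[0,0,0.035],0]
    - [[-0.0042,-0.024,0],0.173]
    - [[-0.0042,-0.024,0],0.173]
    - [[-0.0042,-0.024,0],0.173]
    - [[-0.0042,-0.024,0],0.173]
    - [[-0.0042,-0.024,0],0.173]
    - [[-0.0042,-0.024,0],0.173]
    - [[-0.0042,-0.024,0],0.173]
    - [[-0.0042,-0.024,0],0.173]

```text
time: 5.88
eef_pos: [0.5298, -0.0229, 0.2426]
eef_rot: [[-0.936, 0.353, 0.001], [0.353, 0.936, -0.0], [-0.001, -0.0, -1.0]]
wrist_force: [0.5, -0.7, -0.3]
opening: 0.0322
grip_force: 0.0
```

Emit:
send_rows:
  moves:
    - [[0,0,0],0.173]
    - [[0,0,0],0.173]
    - [[0,0,0],0]
    - [[0,0,0],0]

```text
time: 6.38
eef_pos: [0.5299, -0.022, 0.2424]
eef_rot: [[-1.0, 0.023, 0.0], [0.023, 1.0, -0.0], [-0.0, -0.0, -1.0]]
wrist_force: [0.2, 1.7, -0.0]
opening: 0.0323
grip_force: 0.0
```

Run:
```python
from h import *
im=arm.camera('wrist')[:,:,::-1];m=arm.camera_model('wrist')
cv2.imwrite('pics/w3.png',im)
s=arm.read_state();print(s['eef_pos'])
print('bar back top',proj('wrist',[[.5581,.03,.137],[.5558,-.07,.137]],m),'pivot',proj('wrist',[[.5503,.1095,.16]],m),'knob',proj('wrist',[[.552,.1745,.179]],m))
```

```text
[ 0.52990431 -0.02197152  0.24235766]
bar back top [[399.03603413 276.42222987]
 [256.31482484 276.33302953]] pivot [[529.94476499 275.84985084]] knob [[649.95612912 287.40085573]]
```

View pics/w3.png

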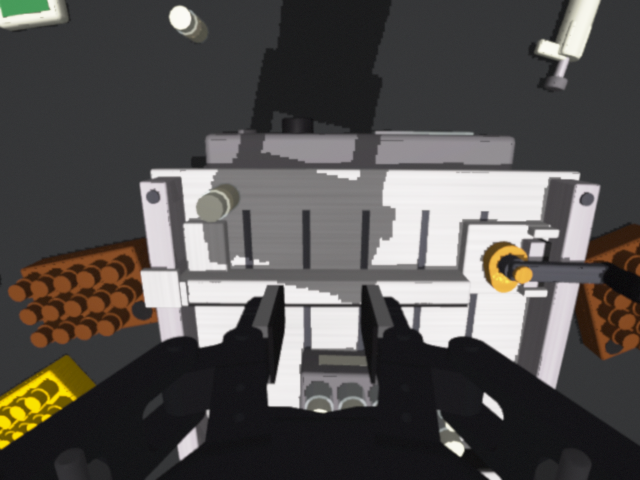

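The bar's back edge shows at row ~281 (276 predicted, so it lies 3 mm further on). The platform behind it is clear, and vial_a at (215,205) is well aside. I'll descend.

Emit:
send_rows:
  moves:
    - [[0,0.001,-0.04],0]
    - [[0,0,-0.04],0]
    - [[0,0,-0.02],0]
    - [[0,0,-0.011],0]
    - [[0,0,0],0]
    - [[0.008,0,0],0]
    - [[0.006,0,0],0]
    - [[0.006,0,0],0]
    - [[0.006,0,0],0]
    - [[0,0,0],0]

```text
time: 7.68
eef_pos: [0.556, -0.0212, 0.1314]
eef_rot: [[-1.0, 0.021, -0.001], [0.021, 1.0, -0.0], [0.001, -0.0, -1.0]]
wrist_force: [-2.7, -0.6, 1.4]
opening: 0.0322
grip_force: 1.3
```

Emit:
send_rows:
  moves:
    - [[0.006,0,0],0]
    - [[0.006,0,0],0]
    - [[0.006,-0.001,0],0]
    - [[0.006,0,0],0]
    - [[0.006,0,0],0]
    - [[0.006,0,0],0]

```text
time: 8.43
eef_pos: [0.5911, -0.0221, 0.1312]
eef_rot: [[-1.0, 0.021, -0.003], [0.021, 1.0, -0.0], [0.003, -0.0, -1.0]]
wrist_force: [-6.8, -0.7, 4.7]
opening: 0.032
grip_force: 3.4
```

Emit:
send_rows:
  moves:
    - [[0.004,0,0],0]
    - [[0.004,0,0],0]
    - [[0.004,0,0],0]
    - [[0.003,0,0],0]

```text
time: 8.93
eef_pos: [0.6057, -0.0224, 0.1312]
eef_rot: [[-1.0, 0.021, -0.004], [0.021, 1.0, -0.001], [0.004, -0.001, -1.0]]
wrist_force: [-7.4, -1.7, 5.5]
opening: 0.0322
grip_force: 4.3
```

Run:
```python
from h import *
im=arm.camera('scene')[:,:,::-1];t=arm.camera('top')[:,:,::-1]
cv2.imwrite('pics/s4.png',np.vstack([cv2.resize(im[190:370,180:410],(690,540),interpolation=2)]))
cv2.imwrite('pics/top4.png',t)
```

```text
(no output)
```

View pics/s4.png

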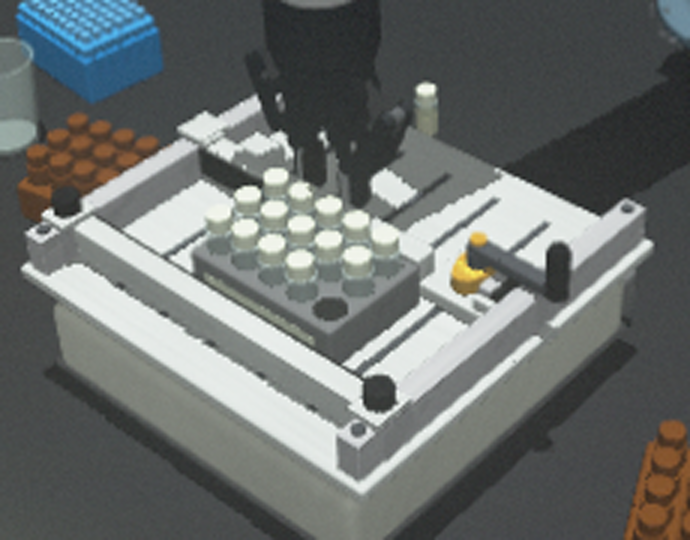

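The bar now touches the rack's back and there is still a gap to the rear bar, while the lever stays out. I'll push on in small steps and watch the force.

Emit:
send_rows:
  moves:
    - [[0.0025,0,0],0]
    - [[0.0025,0,0],0]
    - [[0.0025,0,0],0]
    - [[0.0025,0,0],0]

```text
time: 9.52
eef_pos: [0.6153, -0.0227, 0.1312]
eef_rot: [[-1.0, 0.021, -0.005], [0.021, 1.0, -0.001], [0.005, -0.001, -1.0]]
wrist_force: [-9.9, -2.4, 6.5]
opening: 0.0323
grip_force: 5.0
```

Emit:
send_rows:
  moves:
    - [[0.002,0,0],0]
    - [[0.002,0,0],0]

```text
time: 9.78
eef_pos: [0.618, -0.0227, 0.1312]
eef_rot: [[-1.0, 0.021, -0.01], [0.021, 1.0, -0.001], [0.01, -0.001, -1.0]]
wrist_force: [-19.8, -3.9, 12.9]
opening: 0.0325
grip_force: 10.0
```

Emit:
send_rows:
  moves:
    - [[0.002,0,0],0]
    - [[0.002,0,0],0]

```text
time: 10.02
eef_pos: [0.6181, -0.0227, 0.1312]
eef_rot: [[-1.0, 0.021, -0.022], [0.021, 1.0, -0.001], [0.022, -0.002, -1.0]]
wrist_force: [-37.4, -3.7, 25.2]
opening: 0.0324
grip_force: 19.2
```

The force jumps to 37 N with no more travel, so the rack is hard against the rear bar. I'll back off, lift, and look.

Emit:
send_rows:
  moves:
    - [[-0.006,0,0],0]
    - [[-0.008,0,0],0]
    - [[-0.01,0,0],0]
    - [[0,0,0.03],0]
    - [[0,0,0.04],0]
    - [[0,0,0.04],0]
    - [[0,0,0],0]

```text
time: 10.9
eef_pos: [0.6029, -0.0223, 0.2459]
eef_rot: [[-1.0, 0.021, 0.009], [0.021, 1.0, -0.002], [-0.009, -0.002, -1.0]]
wrist_force: [0.4, -0.3, -0.6]
opening: 0.0323
grip_force: 0.0
```

Run:
```python
from h import *
t=arm.camera('top')[112:277,205:400,::-1];s=arm.camera('scene')[190:370,180:410,::-1]
cv2.imwrite('pics/s5.png',np.hstack([cv2.resize(t,(390,330),interpolation=2),cv2.resize(s,(410,330),interpolation=2)]))
s=arm.read_state();print(s['eef_pos'],s['wrist_force'])
```

```text
[ 0.6007219  -0.02187406  0.24125213] [ 0.29220268 -0.45720906  0.68456365]
```

View pics/s5.png

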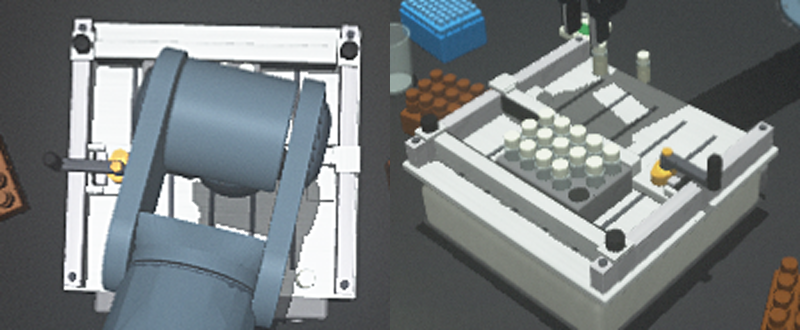

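The scene view shows the rack against the rear bar and square, with the bar behind it and the lever still out. In the top crop the knob top is at (52,160) and the pivot at (119,162).

Run:
```python
from h import *
np.set_printoptions(precision=4,suppress=True)
f=lambda x,y:[x/2+205,y/2+112]
kn=onz('top',[f(52,160)],.179)[0];pv=onz('top',[f(119,163)],.16)[0];print(kn,pv,np.linalg.norm((kn-pv)[:2]))
pv=np.array([.621,.108]);t=np.radians(-1.25);u=np.array([np.cos(t),np.sin(t)]);l=np.array([-u[1],u[0]])
d=kn[:2]-pv;print('angle',np.arctan2(d@l,-d@u))
prev=None
for a in list(np.arange(1.62,-.2,-.15)):
    q=pv+.065*(-np.cos(a)*u+np.sin(a)*l);print(round(a,2),q,q-prev if prev is not None else '');prev=q
```

```text
[0.622  0.1707 0.179 ] [0.6216 0.1043 0.16  ] 0.06634836168208476
angle 1.5651483389559975
1.62 [0.6256 0.1728] 
1.47 [0.6159 0.1728] [-0.0097 -0.    ]
1.32 [0.6062 0.1713] [-0.0096 -0.0015]
1.17 [0.597  0.1684] [-0.0093 -0.0029]
1.02 [0.5882 0.1641] [-0.0088 -0.0043]
0.87 [0.5802 0.1586] [-0.008  -0.0055]
0.72 [0.5731 0.1519] [-0.0071 -0.0067]
0.57 [0.5671 0.1443] [-0.006  -0.0077]
0.42 [0.5622 0.1358] [-0.0048 -0.0085]
0.27 [0.5587 0.1267] [-0.0035 -0.0091]
0.12 [0.5567 0.1172] [-0.0021 -0.0095]
-0.03 [0.556  0.1075] [-0.0007 -0.0097]
-0.18 [0.5568 0.0978] [ 0.0008 -0.0097]
```

Emit:
send_rows:
  moves:
    - [[0.0022,0.0193,0],-0.16]
    - [[0.0022,0.0193,0],-0.16]
    - [[0.0022,0.0193,0],-0.16]
    - [[0.0022,0.0193,0],-0.16]
    - [[0.0022,0.0193,0],-0.16]
    - [[0.0022,0.0193,0],-0.16]
    - [[0.0022,0.0193,0],-0.16]
    - [[0.0022,0.0193,0],-0.16]
    - [[0.0022,0.0193,0],-0.16]
    - [[0.0022,0.0193,0],-0.16]

```text
time: 12.25
eef_pos: [0.6219, 0.1716, 0.2388]
eef_rot: [[0.055, 0.998, -0.004], [0.998, -0.055, -0.0], [-0.0, -0.004, -1.0]]
wrist_force: [0.5, -0.1, -0.0]
opening: 0.0325
grip_force: 0.0
```

Emit:
send_rows:
  moves:
    - [[0,0,0],0]
    - [[0,0,0],0]
    - [[0,0,0],0]

```text
time: 12.62
eef_pos: [0.6227, 0.1702, 0.2408]
eef_rot: [[0.05, 0.999, -0.001], [0.999, -0.05, -0.0], [-0.0, -0.001, -1.0]]
wrist_force: [-0.2, -0.9, -0.9]
opening: 0.0323
grip_force: 0.0
```

Run:
```python
from h import *
im=arm.camera('wrist')[:,:,::-1];m=arm.camera_model('wrist')
cv2.imwrite('pics/w6.png',im)
print(proj('wrist',[[.622,.171,.179],[.621,.108,.16]],m))
```

```text
[[320.68546345 258.6408507 ]
 [324.17241062 338.37552418]]
```

View pics/w6.png

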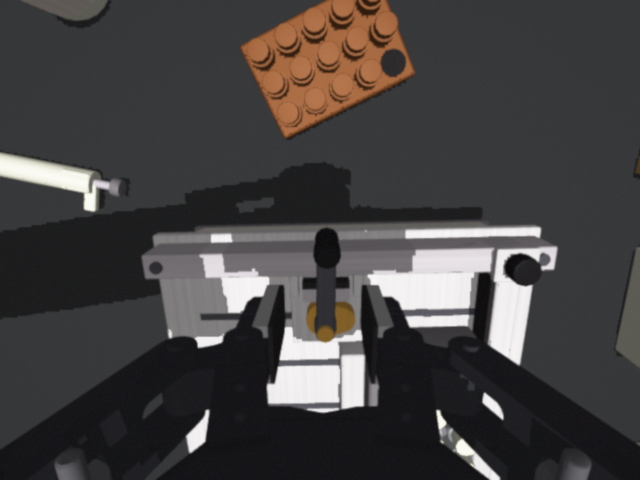

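The knob top is at (327,252), about 4 mm further in x and y than estimated, and the pivot is near (325,335). The knob lies between the fingers, so I'll shift 3 mm, lower, and swing back.

Emit:
send_rows:
  moves:
    - [[0.003,0.003,-0.025],0]
    - [[0,0,-0.025],0]
    - [[0,0,-0.015],0]
    - [[0,0,-0.008],0]
    - [[0,0,0],0]

```text
time: 13.3
eef_pos: [0.6259, 0.1738, 0.1682]
eef_rot: [[0.05, 0.999, -0.0], [0.999, -0.05, -0.0], [-0.0, -0.0, -1.0]]
wrist_force: [0.3, 0.8, 0.2]
opening: 0.0325
grip_force: 0.0
```

Emit:
send_rows:
  moves:
    - [[-0.0097,0,0],0.15]
    - [[-0.0096,-0.0015,0],0.15]
    - [[-0.0093,-0.0029,0],0.15]
    - [[-0.0088,-0.0043,0],0.15]
    - [[-0.008,-0.0055,0],0.15]
    - [[-0.0071,-0.0067,0],0.15]
    - [[-0.006,-0.0077,0],0.15]
    - [[-0.0048,-0.0085,0],0.15]
    - [[-0.0035,-0.009,0],0.15]
    - [[-0.002,-0.0095,0],0.15]

```text
time: 14.55
eef_pos: [0.5572, 0.1193, 0.1697]
eef_rot: [[-0.993, 0.115, 0.001], [0.115, 0.993, 0.002], [-0.001, 0.002, -1.0]]
wrist_force: [-1.7, 5.4, 0.6]
opening: 0.0325
grip_force: 2.1
```

Emit:
send_rows:
  moves:
    - [[-0.0004,-0.0048,0],0.07]
    - [[-0.0002,-0.0048,0],0.05]
    - [[0,0,0],0]

```text
time: 14.92
eef_pos: [0.5567, 0.1092, 0.1695]
eef_rot: [[-1.0, 0.001, 0.001], [0.001, 1.0, 0.001], [-0.001, 0.001, -1.0]]
wrist_force: [-1.3, 2.1, 0.4]
opening: 0.0323
grip_force: 1.1
```

Emit:
send_rows:
  moves:
    - [[0,-0.004,0],0.02]
    - [[0,-0.003,0],0]
    - [[0,-0.001,0],0]
    - [[0,0,0],0]

```text
time: 15.42
eef_pos: [0.5567, 0.1012, 0.1689]
eef_rot: [[-1.0, -0.019, 0.001], [-0.019, 1.0, 0.001], [-0.001, 0.001, -1.0]]
wrist_force: [-1.6, 4.0, 2.1]
opening: 0.0323
grip_force: 2.1
```

Emit:
send_rows:
  moves:
    - [[0,0.006,0],0]
    - [[0,0,0.02],0]
    - [[0,0,0.04],0]
    - [[0,0,0.03],0]
    - [[-0.04,0.04,0.02],0]
    - [[-0.04,0.04,0],0]
    - [[-0.04,0.04,0],0]
    - [[-0.02,0.05,0],0]
    - [[0,0.05,0],0]
    - [[0,0.05,0],0]

```text
time: 16.68
eef_pos: [0.4167, 0.3785, 0.2805]
eef_rot: [[-1.0, -0.019, 0.004], [-0.019, 1.0, 0.001], [-0.004, 0.001, -1.0]]
wrist_force: [1.2, -0.4, 0.8]
opening: 0.0325
grip_force: 0.0
```

Emit:
send_rows:
  moves:
    - [[0,0.05,0],0]
    - [[0,0.05,0],0]
    - [[0,0,0],0]
    - [[0,0,0],0]

```text
time: 17.18
eef_pos: [0.4168, 0.4766, 0.2792]
eef_rot: [[-1.0, -0.019, 0.001], [-0.019, 1.0, 0.0], [-0.001, 0.0, -1.0]]
wrist_force: [-0.2, 0.4, 0.2]
opening: 0.0321
grip_force: 0.0
```

Run:
```python
from h import *
t=arm.camera('top')[112:277,225:400,::-1]
cv2.imwrite('pics/top7.png',cv2.resize(t,(0,0),fx=3.6,fy=3.6,interpolation=2))
```

```text
(no output)
```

View pics/top7.png

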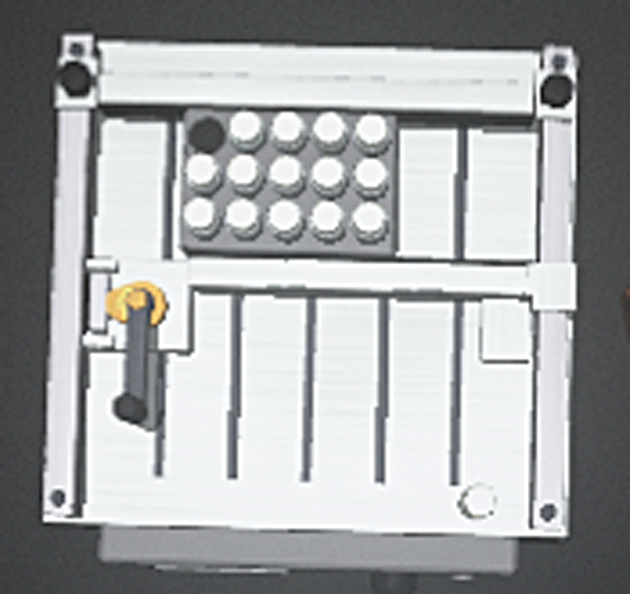

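The rack is square, with its back edge parallel to the bar, and nothing else has moved. The lever looks slightly off locked, with the knob at (129,407) and the pivot at (139,300). I'll measure the angle and gaps.

Run:
```python
from h import *
np.set_printoptions(precision=4,suppress=True)
f=lambda *p:np.array(p)/3.6+[225,112]
t=np.radians(-1.25);u=np.array([np.cos(t),np.sin(t)]);l=np.array([-u[1],u[0]])
# brass pin centroid and knob, both frames
for n in('top0','top7'):
    if n=='top0': im=cv2.imread('pics/top0.png')[112:277,225:400]; im=cv2.resize(im,(0,0),fx=3.6,fy=3.6,interpolation=2)
    else: im=cv2.imread('pics/top7.png')
    g=im.max(2).astype(int)
    roi=np.zeros_like(g);y0,x0=(395,105) if n=='top0' else (280,105)
    arr=np.zeros(g.shape,bool);yk=526 if n=='top0' else 407
    arr[yk-18:yk+18,108:150]=True
    mk=(g<50)&arr; ys,xs=np.nonzero(mk);kn=(xs.mean(),ys.mean())
    kw=onz('top',f(kn),.176)[0]
    print(n,'knob',kn,kw)
for nm,pv,kn in(('0',(132,416),(129,527)),('7',(139,299),(129,407))):
    P=onz('top',f(pv),.16)[0];K=onz('top',f(kn),.179)[0];d=(K-P)[:2];print(nm,P,K,'angle',np.arctan2(d@l,-d@u),np.linalg.norm(d))
g=cv2.imread('pics/top7.png').max(2)
for x in(220,345): print(x,g[96:122:2,x],'|',g[236:272:2,x])
print('rack back top',onz('top',f((190,244),(390,254)),.139),'bar front top',onz('top',f((220,260),(345,263)),.137),'rear',onz('top',f((220,109)),.131))
```

```text
top0 knob (np.float64(137.25), np.float64(530.625)) [0.4841 0.1034 0.176 ]
top7 knob (np.float64(129.875), np.float64(419.4375)) [0.5472 0.1082 0.176 ]
0 [0.5503 0.1095 0.16  ] [0.4861 0.1077 0.179 ] angle -0.04968018235613396 0.06420389590677486
7 [0.6184 0.1061 0.16  ] [0.554  0.1084 0.179 ] angle 0.012539478728921517 0.06436559902829349
220 [245 250 250 232 172 109  79  87 127 159 165 159 141] | [169 168 166 165 168 166 141 106  73  74 109 180 243 255 246 244 242 240]
345 [239 240 251 253 233 180 107  70  96 127 145 148 144] | [126 159 177 170 168 167 173 163 129  91  68  87 135 204 253 255 247 245]
rack back top [[ 0.6543  0.0792  0.139 ]
 [ 0.6483 -0.0395  0.139 ]] bar front top [[ 0.645   0.0615  0.137 ]
 [ 0.6432 -0.0128  0.137 ]] rear [[0.7378 0.0629 0.131 ]]
```

The lever is at about 0.01 rad, so it is locked. Next I'll check numerically that the bar didn't slip back while the lever swung, comparing it before and after, and check the dark strip between bar and rack against the original rubber face.

Run:
```python
from h import *
np.set_printoptions(precision=4,suppress=True)
t0=cv2.imread('pics/top0.png',0)
t7=cv2.cvtColor(arm.camera('top'),cv2.COLOR_RGB2GRAY)
s5=cv2.resize(cv2.imread('pics/s5.png',0)[:,:390],(195,165),interpolation=cv2.INTER_AREA)
# right carriage patch in s5 (native crop offset 205,112) vs now, upsampled 4x
U=lambda a:cv2.resize(a,(0,0),fx=4,fy=4,interpolation=2)
p=U(s5)[4*68:4*92,4*166:4*182]
for nm,im in(('now',U(t7[112:277,205:400])),('self',U(s5))):
    r=cv2.matchTemplate(im[4*60:4*100,4*162:4*186],p,cv2.TM_CCOEFF_NORMED);_,v,_,q=cv2.minMaxLoc(r);print(nm,v,(q[0]/4-4,q[1]/4-8))
def col(im,c,a,b): return im[a:b,c]
print('orig rows 205-225',[col(t0,c,205,225).tolist() for c in(290,320)])
print('now rows 172-194',[col(t7,c,172,194).tolist() for c in(290,320,355)])
print('orig rear 136-150',[col(t0,c,136,150).tolist() for c in(262,345)])
print('now rear 136-150',[col(t7,c,136,150).tolist() for c in(290,320,345)])
print('row->x at z.139,.137,.131',[(r,onz('top',[[305,r]],z)[0,0]) for r,z in((181,.139),(183,.137),(184,.137),(142,.131),(143,.139))])
```

```text
now 0.9930164813995361 (0.0, 0.0)
self 0.9999988079071045 (0.0, 0.0)
orig rows 205-225 [[102, 108, 106, 106, 106, 109, 108, 108, 112, 76, 75, 255, 248, 243, 243, 243, 246, 255, 151, 81], [239, 240, 239, 236, 238, 241, 237, 238, 243, 255, 78, 86, 255, 247, 244, 243, 243, 246, 255, 173]]
now rows 172-194 [[244, 249, 255, 151, 157, 102, 147, 163, 164, 121, 74, 78, 255, 245, 241, 239, 243, 246, 255, 172, 101, 81], [169, 151, 155, 121, 91, 80, 155, 164, 165, 163, 101, 68, 154, 255, 247, 244, 242, 243, 247, 255, 145, 89], [247, 247, 246, 245, 249, 247, 246, 246, 247, 247, 253, 255, 88, 148, 249, 243, 242, 242, 242, 246, 255, 142]]
orig rear 136-150 [[234, 236, 241, 245, 172, 50, 55, 52, 83, 105, 217, 241, 232, 231], [233, 234, 235, 236, 240, 251, 159, 60, 62, 60, 81, 110, 242, 241]]
now rear 136-150 [[239, 241, 242, 246, 236, 129, 69, 171, 239, 250, 247, 247, 250, 251], [234, 237, 237, 241, 252, 190, 78, 117, 151, 156, 223, 234, 184, 141], [231, 233, 236, 236, 241, 251, 158, 63, 62, 63, 77, 107, 240, 241]]
row->x at z.139,.137,.131 [(181, np.float64(0.6516199058034903)), (183, np.float64(0.6476501715826641)), (184, np.float64(0.6454922043787792)), (142, np.float64(0.7383556895873742)), (143, np.float64(0.7340847929557652))]
```

The bar hasn't shifted since the push (0.0 px). The dark strip before the rack is as wide as the bare rubber face (about 2 px), so there is no visible gap and the rack is snug. Handing in.

```bash
python3 -c "
from cell import arm
print(arm.finish_job())"
```

```text
the job is handed in; nothing more can be done
None
```

I handed the job in: I swung the lever out, pushed the bar forward until the rack was snug and square against the rear bar, and swung the lever back to locked (about 0.01 rad); no verdict was returned.

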